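# Take the bore of a brush pot with a telescoping gauge

### The job

I want to turn a liner for the wider of the two empty white brush pots. Take the telescoping gauge by its wooden handle, lower it upright and centred into that pot with its feelers still drawn in until the crossbar rests on the rim, and push the handle fully down to the crossbar, so that the feelers spring out to the wall; as you let up they lock. Then draw the gauge straight out, feelers still set, and stand it upright back on its wooden tray, leaving the pot upright where it was.

Things in the scene. Friction and masses are not known exactly. Their poses are not given: they have to be found in the camera images.
- gauge: Telescoping gauge, 0.32 kg, 160 mm tall, standing loose on the tray; origin: centre of the foot's underside, z up the stem. Steel foot 42 mm wide, 6 thick; cross tube at z = 16 mm with brass feelers sliding out along its +y and -y; stem 13 thick; crossbar; round dark wooden handle, 26 mm thick, z = 98 to 160 mm: grip it here from above, with the fingertips above z = 105 mm.
- crossbar: The gauge's aluminium crossbar, 100 (gauge x) by 18 by 10 mm; origin: centre of its underside, at gauge z = 60 mm. Held by the pot's rim it lets the handle go down 28 mm farther against a spring (about 2 rising to 8 N), then stops hard. The push drives the feelers out to the wall: finish it to within 4 mm. Let up, the bar springs back down and the feelers stay locked by friction where they are.
- feeler_left_tip (a point): The rounded outer end of the gauge's brass feeler on its +y side, 16 mm above the foot's underside. Drawn in it lies 22 mm from the gauge's axis; it can slide out by up to 24 mm. Once out, a feeler does not go back by itself, so do not push the crossbar before the gauge is in the pot.
- feeler_right_tip (a point): The same for the feeler on the gauge's -y side. The distance between the two tips is 44 mm when drawn in; once set in the pot it is the pot's inside width there (about 71 mm).
- wide_pot: The pot to measure: plain white, straight-sided, round, open and empty; 88 mm outside, 72 mm inside, 110 mm tall, inner floor 8 mm above its underside, 0.6 to 0.9 kg, loose on the desk; origin: centre of its underside, z up. The other empty white pot, as tall but only 70 mm wide outside, is not to be measured; the blue pot holds brushes.
- tray: A fixed square wooden tray, 160 by 160 mm, rim 12 mm high and 6 mm thick; its origin is the centre of its underside, z up; the floor on which the gauge stands is 6 mm above it.

How it is judged:
By the outcome, as a careful person would: the job done as asked, in the order asked, and still so for the second after the job is handed in, with the robot touching nothing.
It also fails if it takes over 56 s, if anything falls off the work surface, if the arm or the gripper's body presses on something with over 40 N, if the wrist force passes 120 N, or if a joint passes its speed limit or range.

### The arm

A 7-joint arm with a two-finger parallel gripper is mounted at the origin on the work surface. World frame = base frame: x ahead of the robot, y to its left, z up, the work surface at z = 0. Lengths are in mm, angles in rad, forces in N, time in s.
With the tool pointing down it reaches from about 400 to 850 mm from the base axis. Payload 4.5 kg.
Tool frame: the origin (TCP) lies at the very end of the fingers, on their centre line; the grasp point (between the pads) lies 19 mm behind it; z points along the fingers, y is the direction in which the jaws open and shut (so a half turn about z gives the same grasp; the last joint's range is limited). The gripper opens to 85 mm and grips with 20 to 120 N. Pads are 22 mm wide; open, the fingers measure 114 mm over their backs; the gripper's body (76 mm by 85 mm) begins 54 mm behind the grasp point. The pads swing forward as they close: fully open they stand 13 mm farther back than shut.
Start: joints at [-1.291, 0.689, -0.195, 1.565, 0.157, 0.902, -0.215], TCP at [152.061, 606.244, 231.317] pointing down, gripper open.
Joint ranges: [-3.01, 3.01], [-0.46, 2.08], [-1.47, 1.51], [0.13, 2.56], [-1, 4.14], [0.04, 2.09], [-2.66, 2.66]. Speed limits (rad/s): [2.57, 2.57, 3.14, 3.14, 3.14, 3.14, 3.14].

### API

Orientations are given as a rotation vector (axis times angle).
In Python, from bench import env gives the robot as it stands.
- The arm moves only by the tool drive_tool, never from a script. Its argument "targets" is one flat list of numbers, 4 for each row, row after row: the shift along the world's x, y, z in mm, then the turn about the world's z in degrees. In form: [dx, dy, dz, yaw, dx, dy, dz, yaw, ...]. A call has 1 to 8 rows; each row shifts and turns the commanded pose from where the row before left it; what a row does not reach is not made up. A row lasts 1/12 s, in which the tool goes at most 41.7 mm and 7.16 degrees, less where a joint would pass 70% of its speed; a pose out of reach is approached as far as the arm can. A call is refused whole if a number of a shift passes 41.7 or a number of a turn 7.16, either way. A call with a gripper value outside its range is refused whole. "jaw" is the finger opening in mm, from 0 to 85.4, set as the call begins (left out, the last holds). The fingers move at their own pace and stop on an object; "newtons" is the grip in N (left out, the last holds). Time passes only in rows, so rows that do not move let the fingers close. It gives the time, the measured TCP pose, the force and the opening at its end, in the units of the state.
- env.get_state(): the state, without advancing time (a new reading comes with each control period).
- env.camera(name): name is "side" or "top" or "wrist"; returns the picture (420x560x3 uint8, red, green, blue); there is no depth.
- env.get_calibration(name): a dict with "K" (3x3 intrinsics, pixels), "k1" (the pictures are not rectified: a ray, as slopes to the right and down, at radius r is drawn at 1 + k1 r^2 times it, then the intrinsics apply), "rvec" (rotation vector, rad) and "tvec" (3), from world to camera coordinates, as OpenCV has them. Camera axes: x right, y down, z forward; pixel columns grow to the right and rows downward; lengths in mm; the calibration is good to about 2 mm. A picture is of the moment at which its call begins: read the wrist's pose just before it. get_calibration takes no time and is no camera call; for the wrist camera it gives the pose at the moment of the call.
- env.finish_job(): hands the job in, once; it reports no verdict.
The state is a dict: "time_s": time; "joint_positions": joint angles; "qvel": joint speeds; "tau": joint torques, N m; "tcp_pos": TCP position; "tool_rot": TCP orientation; "contact_force": force on the tool from outside, world axes, zero at the start; "torque": the same for the moment, N m; "width": opening from 0.0 (shut) to 1.0 (fully open).
Only numpy, scipy, OpenCV 4.12 (cv2) and the standard library are available. Lean on these libraries where they do the work, as an engineer would, in place of code of your own. Each camera call takes 0.05 s, during which the arm holds its last target.

## Working session

There is one attempt and no reset: what is moved stays moved. The work goes in short steps, Python scripts to look and compute and a tool call to move; the robot and the scene stay as the last step left them, time stands still between calls to the robot, and variables do not carry over. Pictures are saved under pics/ and viewed, and the job is handed in when it is done.

Besides the shell and the picture viewer there is one more tool, called after "Call:" by a JSON object that holds its "name" and its "arguments", one argument or row to a line. drive_tool: Moves the arm, as the interface text tells. Its arguments: {"type":"object","properties":{"targets":{"type":"array","items":{"type":"number"}},"jaw":{"type":"number"},"newtons":{"type":"number"}},"required":["targets"]}

```bash
ls; mkdir -p pics; cat > h.py <<'E'
import numpy as np, cv2
from bench import env
def cal(n):
    c=env.get_calibration(n); return np.array(c["K"],float),float(c["k1"]),cv2.Rodrigues(np.array(c["rvec"],float))[0],np.array(c["tvec"],float).ravel()
def proj(n,P,c=None):
    K,k1,R,t=c or cal(n); P=np.atleast_2d(P).astype(float); q=P@R.T+t; s=q[:,:2]/q[:,2:]; s=s*(1+k1*(s**2).sum(1,keepdims=True))
    return s@K[:2,:2].T+K[:2,2]
def ray(n,uv,c=None):
    K,k1,R,t=c or cal(n); d=np.linalg.solve(K,np.array([uv[0],uv[1],1.]))[:2]; s=d.copy()
    for _ in range(30): s=d/(1+k1*(s@s))
    return -R.T@t, R.T@np.array([s[0],s[1],1.])
def atz(n,uv,z,c=None):
    o,d=ray(n,uv,c); return o+d*(z-o[2])/d[2]
def save(n,f):
    c=cal(n); im=np.array(env.camera(n)); cv2.imwrite("pics/"+f,im[:,:,::-1]); return im,c
E
python3 - <<'E'
from h import *
for n in("top","side","wrist"):
    im,c=save(n,n+"0.png"); print(n,c[0][0,0],c[1],-c[2].T@c[3],c[2][2])
print(env.get_state())
E
```

```text
pics
top 543.8515365960126 -0.20188142608277118 [ 357.79434552  -29.26022539 1014.39627645] [ 0.18840887  0.00160756 -0.98208936]
side 388.20275426697293 -0.10299152694462911 [464.90978224 580.9060502  531.06890599] [ 0.06149876 -0.80947042 -0.58393111]
wrist 311.27590484933773 0.017277161265551382 [ 78.22153068 624.89640962 372.91752953] [ 0.28643686 -0.0739427  -0.95524154]
{'time_s': 0.15, 'joint_positions': array([-1.29116805,  0.68983335, -0.19454386,  1.56608953,  0.15730892,
        0.90248188, -0.21510622]), 'qvel': array([-0.00092067, -0.00224587,  0.00097895, -0.0044592 , -0.00127462,
        0.00016387,  0.00044219]), 'tau': array([-1.70188585e-03, -5.39935005e+01, -1.26835093e+00, -1.58718216e+01,
        9.26499255e-03,  6.49349007e-03,  3.93352849e-06]), 'tcp_pos': array([152.00891608, 605.73179137, 230.64661095]), 'tool_rot': array([-3.85046948e-01, -3.11782477e+00,  2.22777346e-03]), 'contact_force': array([-0.32691042, -0.37389406,  0.05293775]), 'torque': array([ 0.00301201, -0.04705532, -0.05725132]), 'width': 1.000619106059494}
```

View pics/top0.png

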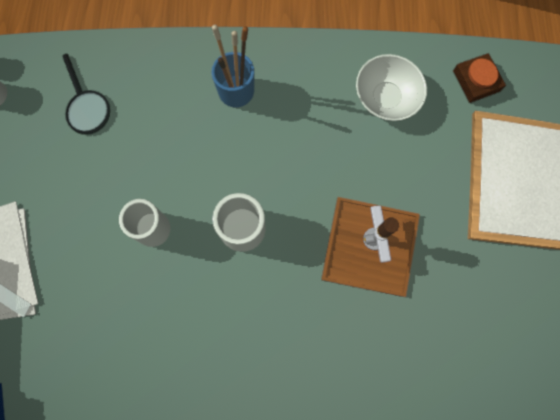

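View pics/side0.png

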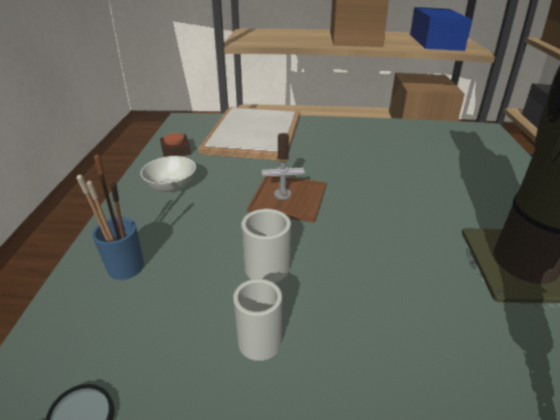

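View pics/wrist0.png

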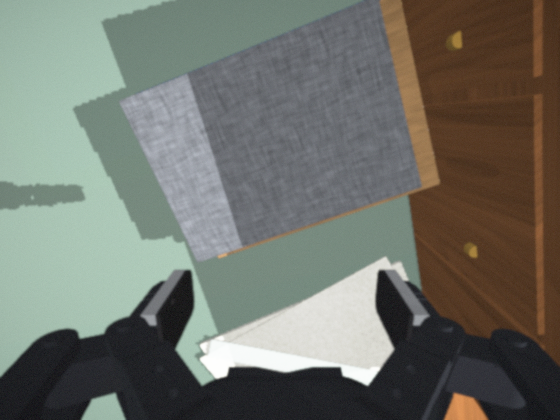

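```bash
python3 - <<'E'
import cv2
t=cv2.imread("pics/top0.png"); s=cv2.imread("pics/side0.png")
a=cv2.resize(t[185:260,205:275],None,fx=5.3,fy=5.3,interpolation=cv2.INTER_CUBIC)
b=cv2.resize(t[190:300,315:425],None,fx=3.6,fy=3.6,interpolation=cv2.INTER_CUBIC)
h=min(a.shape[0],b.shape[0]); print(a.shape,b.shape)
cv2.imwrite("pics/c1.png",cv2.hconcat([a[:h],b[:h]]))
cv2.imwrite("pics/c2.png",cv2.resize(s[120:290,220:340],None,fx=3.5,fy=3.5,interpolation=cv2.INTER_CUBIC))
E
```

```text
(398, 371, 3) (396, 396, 3)
```

View pics/c1.png

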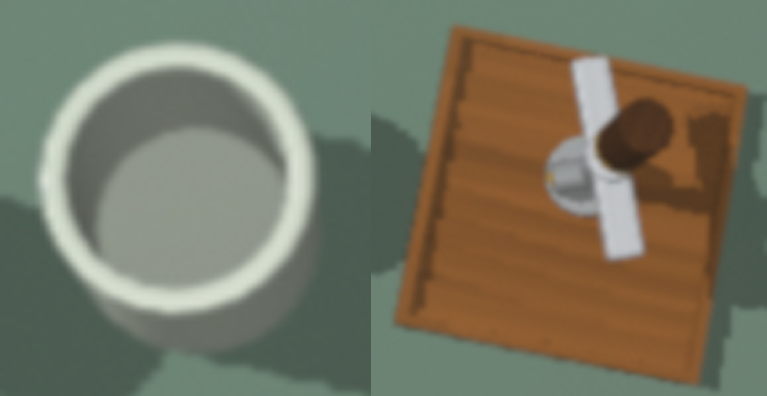

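View pics/c2.png

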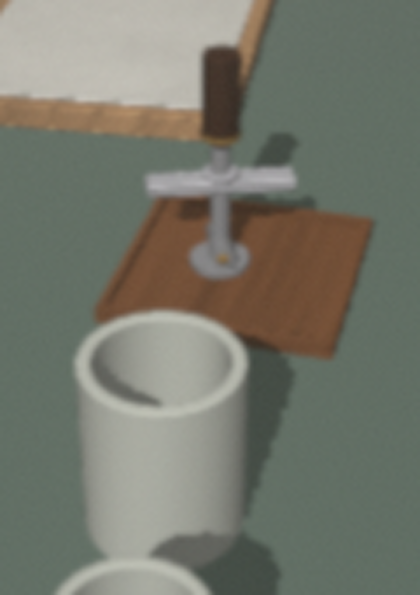

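```bash
python3 - <<'E'
from h import *
t=cv2.imread("pics/top0.png"); s=cv2.imread("pics/side0.png")
g=t.min(2)
m=((g>175)*255).astype(np.uint8); m2=np.zeros_like(m); m2[185:262,205:272]=m[185:262,205:272]
cs,h=cv2.findContours(m2,cv2.RETR_CCOMP,cv2.CHAIN_APPROX_NONE)
for c in cs:
    if len(c)>30: 
        e=cv2.fitEllipse(c); print(len(c),e,atz("top",e[0],110))
def T(u,v): return ((u-371+.5)/3.6-.5+315,(v+.5)/3.6-.5+190)
print("handle top",atz("top",T(648,120),166))
A=[(572,60),(605,55),(645,252),(608,260)]
P=[atz("top",T(*a),76) for a in A]
for p in P: print(p)
P=np.array(P);print("bar c",P.mean(0)); d=(P[0]+P[1]-P[2]-P[3]); print(np.degrees(np.arctan2(d[1],d[0])),np.linalg.norm(d)/2)
print("tray",[atz("top",T(*a),12)[:2] for a in [(455,26),(748,88),(700,385),(396,323)]])
print("foot",atz("top",T(580,176),12))
# side
def S(u,v): return ((u+.5)/3.5-.5+220,(v+.5)/3.5-.5+120)
print("side rim",atz("side",S(162,363),110),"handle top",atz("side",S(221,50),166),"foot",atz("side",S(219,259),12))
print("side bar ends",atz("side",S(146,177),76),atz("side",S(295,171),76))
E
```

```text
141 ((237.76303100585938, 218.14280700683594), (48.821414947509766, 49.41743469238281), 62.42034912109375) [520.68512538  36.72876267 110.        ]
124 ((237.516357421875, 217.9990234375), (43.29207229614258, 44.26783752441406), 56.22772216796875) [520.92459546  37.15432525 110.        ]
handle top [ 507.08723442 -212.85446308  166.        ]
[ 552.28702795 -194.93315367   76.        ]
[ 555.11674512 -211.46872588   76.        ]
[ 457.84178703 -229.66879684   76.        ]
[ 453.75537116 -211.36834217   76.        ]
bar c [ 504.75023282 -211.85975464   76.        ]
10.031006925174914 99.42312561889828
tray [array([ 582.64514263, -144.36919897]), array([ 552.23530182, -300.60360945]), array([ 396.01343701, -271.44065125]), array([ 426.51572089, -113.76759795])]
foot [ 504.01154384 -209.58484306   12.        ]
side rim [520.68015812  37.58351633 110.        ] handle top [ 505.04020968 -217.49783771  166.        ] foot [ 504.68532915 -209.5233206    12.        ]
side bar ends [ 554.20762971 -208.96319266   76.        ] [ 454.54475022 -223.73893047   76.        ]
```

Call:
{"name": "drive_tool", "arguments": {
  "targets": [25,-28,2,3,25,-28,2,3,25,-28,2,3,25,-28,2,3,25,-28,2,3,25,-28,2,3,25,-28,2,3,25,-28,2,3],
  "jaw": 70
}}

```text
time_s: 0.82
tcp_pos: [353.0, 380.5, 247.3]
tool_rot: [0.276, -3.129, 0.001]
contact_force: [1.5, 0.3, -0.1]
width: 0.82
```

```bash
python3 -c "
from h import *
s=env.get_state();print(s['joint_positions'].round(2),s['tcp_pos'],cv2.Rodrigues(s['tool_rot'])[0].round(3))"
```

```text
[-0.68  0.54 -0.36  1.86  0.26  0.79  0.56] [352.97280476 380.54854041 247.27375544] [[-0.985 -0.175 -0.   ]
 [-0.175  0.985 -0.   ]
 [ 0.    -0.    -1.   ]]
```

Call:
{"name": "drive_tool", "arguments": {
  "targets": [16,-37,0,0,16,-37,0,0,16,-37,0,0,12,-37,0,0,10,-37,0,0,8,-37,0,0,8,-37,0,0,8,-37,0,0]
}}

```text
time_s: 1.48
tcp_pos: [446.1, 84.3, 247.3]
tool_rot: [0.272, -3.13, 0.0]
contact_force: [0.4, -0.7, -0.4]
width: 0.817
```

Call:
{"name": "drive_tool", "arguments": {
  "targets": [8,-37,0,0,8,-37,0,0,8,-37,0,0,8,-37,0,0,8,-37,0,0,8,-37,0,0,6,-37,0,0,5,-36,0,0]
}}

```text
time_s: 2.15
tcp_pos: [505.0, -211.0, 247.2]
tool_rot: [0.271, -3.13, -0.0]
contact_force: [0.6, 0.1, 1.2]
width: 0.826
```

Call:
{"name": "drive_tool", "arguments": {
  "targets": [0,0,0,0,0,0,0,0]
}}

```text
time_s: 2.32
tcp_pos: [504.4, -211.7, 246.7]
tool_rot: [0.262, -3.13, 0.001]
contact_force: [0.3, 1.1, -0.4]
width: 0.821
```

```bash
python3 - <<'E'
from h import *
s=env.get_state();print(s['joint_positions'].round(2),s['tcp_pos'],cv2.Rodrigues(s['tool_rot'])[0].round(3)[:,1])
im,c=save("wrist","w1.png")
print(proj("wrist",[[505,-212,166],[520.8,37,110],s['tcp_pos']],c))
E
```

```text
[ 0.56  0.58 -0.4   1.78  0.29  0.84  1.76] [ 504.38856176 -211.65087512  246.68048489] [-0.167  0.986 -0.   ]
[[282.87992288 223.7578497 ]
 [533.26156216 260.88161062]
 [282.88419827 274.10284236]]
```

View pics/w1.png

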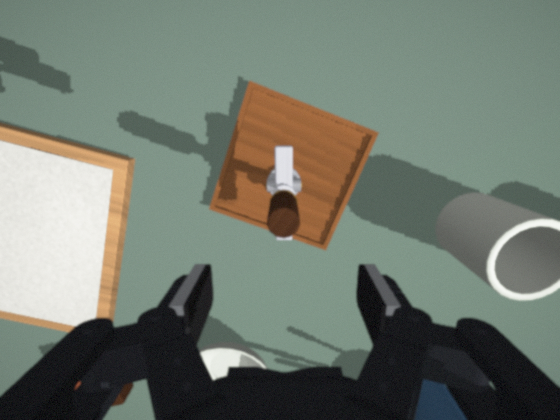

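Call:
{"name": "drive_tool", "arguments": {
  "targets": [0,0,-25,0,0,0,-25,0,0,0,-25,0,0,0,-20,0,0,0,-15,0,0,0,-10,0,0,0,-5,0,0,0,0,0]
}}

```text
time_s: 3.03
tcp_pos: [504.8, -207.4, 121.7]
tool_rot: [0.274, -3.128, -0.002]
contact_force: [-0.1, -1.4, 0.5]
width: 0.821
```

Call:
{"name": "drive_tool", "arguments": {
  "targets": [0,0,0,0,0,0,0,0,0,0,0,0,0,0,0,0,0,0,0,0,0,0,0,0,0,0,0,0,0,0,0,0],
  "jaw": 10,
  "newtons": 50
}}

```text
time_s: 3.7
tcp_pos: [505.9, -209.4, 123.2]
tool_rot: [-0.271, 3.128, -0.002]
contact_force: [0.5, -1.9, 6.1]
width: 0.292
```

```bash
python3 - <<'E'
from h import *
s=env.get_state();print(s['tcp_pos'],s['contact_force'],s['width']*85.4)
im,c=save("side","s2.png")
cv2.imwrite("pics/s2c.png",cv2.resize(im[60:240,200:380,::-1],None,fx=3.3,fy=3.3,interpolation=cv2.INTER_CUBIC))
E
```

```text
[ 505.89949285 -209.39143896  123.18888151] [ 0.47796761 -1.87860581  6.06288332] 24.92359020138404
```

View pics/s2c.png

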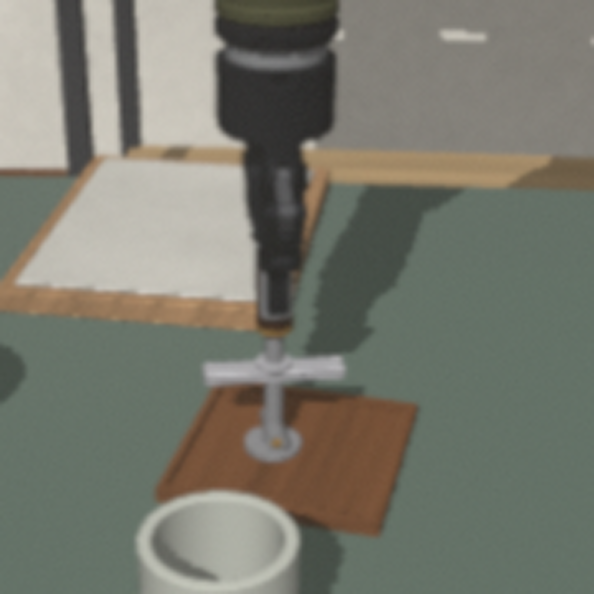

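Call:
{"name": "drive_tool", "arguments": {
  "targets": [0,0,8,0,0,0,15,0,0,0,25,0,0,0,27,0,0,0,27,0,0,0,25,0,0,0,15,0,0,0,8,0]
}}

```text
time_s: 4.42
tcp_pos: [505.3, -208.5, 274.4]
tool_rot: [-0.272, 3.128, -0.001]
contact_force: [-0.1, 0.5, -3.3]
width: 0.294
```

Call:
{"name": "drive_tool", "arguments": {
  "targets": [0,8,0,0,0,15,0,0,1,22,0,0,2,27,0,0,2,27,0,0,2,27,0,0,2,27,0,0,2,27,0,0]
}}

```text
time_s: 5.08
tcp_pos: [514.3, -26.8, 270.6]
tool_rot: [0.272, -3.126, -0.001]
contact_force: [0.3, -0.2, -4.0]
width: 0.289
```

Call:
{"name": "drive_tool", "arguments": {
  "targets": [2,25,0,0,2,20,0,0,1,12,0,0,0,8,0,0,0,0,0,0,0,0,0,0,0,0,0,0]
}}

```text
time_s: 5.67
tcp_pos: [520.7, 34.2, 271.9]
tool_rot: [0.268, -3.129, 0.002]
contact_force: [0.3, -0.5, -3.1]
width: 0.287
```

```bash
python3 - <<'E'
from h import *
s=env.get_state();print(s['tcp_pos'],s['contact_force'],s['width']*85.4,cv2.Rodrigues(s['tool_rot'])[0].round(3)[:,1:])
a,c=save("side","s3.png"); b,_=save("top","t3.png")
A=cv2.resize(a[60:290,180:360,::-1],None,fx=2.5,fy=2.5,interpolation=cv2.INTER_CUBIC)
B=cv2.resize(b[150:270,170:290,::-1],None,fx=2.9,fy=2.9,interpolation=cv2.INTER_CUBIC)
o=np.zeros((575,800,3),np.uint8); o[:575,:450]=A; o[:348,450:798]=B; cv2.imwrite("pics/c3.png",o)
E
```

```text
[520.74925121  34.22781535 271.88774352] [ 0.25774617 -0.49460348 -3.11215243] 24.544133105799585 [[-0.17  -0.001]
 [ 0.985 -0.002]
 [-0.001 -1.   ]]
```

View pics/c3.png

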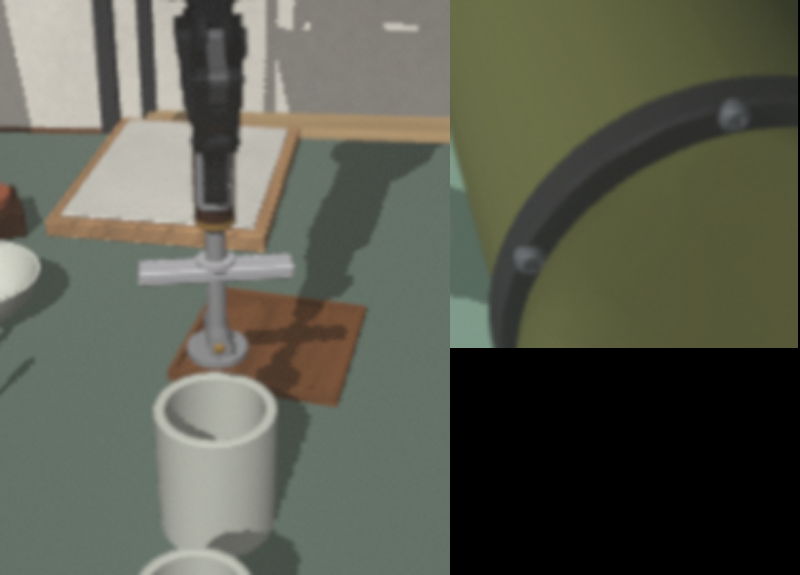

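```bash
python3 - <<'E'
from h import *
def S(u,v): return ((u+.5)/2.5-.5+180,(v+.5)/2.5-.5+60)
print("foot",atz("side",S(218,347),162),"rim",atz("side",S(215.5,410),110), "bar",atz("side",S(139,260),226),atz("side",S(292,255),226))
s=env.get_state()
a,c=save("wrist","w3.png"); 
th=np.linspace(0,2*np.pi,200)
o=a[:,:,::-1].copy()
for R in(36,44):
  for p in proj("wrist",np.c_[520.8+R*np.cos(th),37.+R*np.sin(th),110+0*th],c): cv2.circle(o,(int(p[0]),int(p[1])),0,(0,0,255),-1)
cv2.imwrite("pics/w3o.png",cv2.resize(o,(800,600)))
E
```

```text
foot [518.34106908  35.6526355  162.        ] rim [520.64166258  38.57829808 110.        ] bar [569.10229869  32.94577632 226.        ] [470.27871236  19.8515383  226.        ]
```

View pics/w3o.png

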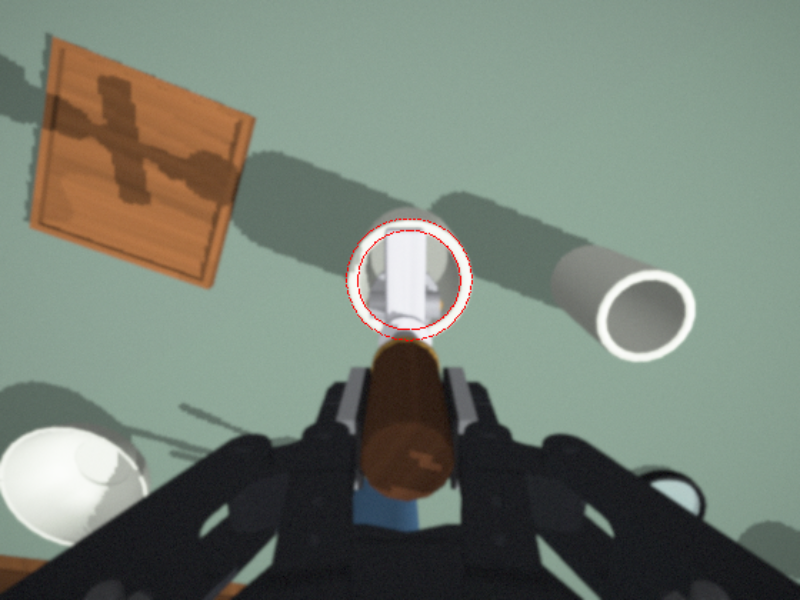

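```bash
python3 - <<'E'
from h import *
s=env.get_state();print(s['tcp_pos'])
im=cv2.imread("pics/w3.png"); cv2.imwrite("pics/w3c.png",cv2.resize(im[140:360,220:350],None,fx=2.7*1,fy=2.7,interpolation=cv2.INTER_CUBIC))
c=cal("wrist"); f=s['tcp_pos'][:2]
for z,n in((156+160,"handle top"),(226,"bar top"),(172,"tube"),(162,"foot")):
    p=proj("wrist",[[*f,z]],c)[0]; print(n,p,(p-[220,140])*2.7)
R=cv2.Rodrigues(s['tool_rot'])[0]; gx=-R[:2,0]
for k in(-50,50): print("bar end",(proj("wrist",[[*(f+k*gx),226]],c)[0]-[220,140])*2.7)
E
```

```text
[521.01075267  34.78202639 272.2133229 ]
handle top [282.40963914 330.3921514 ] [168.50602567 514.05880879]
bar top [283.40932827 240.14253373] [171.20518632 270.38484107]
tube [283.68336529 215.37320981] [171.94508628 203.50766649]
foot [283.7223312 211.8501531] [172.05029424 193.99541336]
bar end [170.97715972  62.07068021]
bar end [171.3981173  450.72893332]
```

View pics/w3c.png

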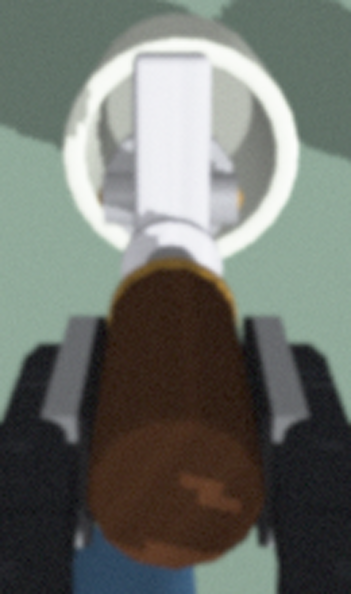

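Call:
{"name": "drive_tool", "arguments": {
  "targets": [1.5,2,0,0,0,0,-8,0,0,0,-12,0,0,0,-15,0,0,0,-15,0,0,0,-15,0,0,0,-10,0,0,0,-5,0]
}}

```text
time_s: 6.48
tcp_pos: [521.7, 38.0, 190.6]
tool_rot: [0.271, -3.127, 0.0]
contact_force: [0.2, 0.9, -3.5]
width: 0.293
```

Call:
{"name": "drive_tool", "arguments": {
  "targets": [0,0,-8,0,0,0,-6,0,0,0,-4,0,0,0,0,0,0,0,0,0]
}}

```text
time_s: 6.9
tcp_pos: [522.7, 38.3, 174.4]
tool_rot: [-0.272, 3.13, 0.0]
contact_force: [-0.5, 0.6, -2.8]
width: 0.291
```

```bash
python3 - <<'E'
from h import *
s=env.get_state();print(s['tcp_pos'],s['contact_force'],s['width']*85.4)
a,c=save("side","s4.png"); b,_=save("wrist","w4.png")
A=cv2.resize(a[90:290,200:330,::-1],None,fx=3,fy=3,interpolation=cv2.INTER_CUBIC)
B=cv2.resize(b[140:340,220:350,::-1],None,fx=3,fy=3,interpolation=cv2.INTER_CUBIC)
cv2.imwrite("pics/c4.png",cv2.hconcat([A,B]))
E
```

```text
[522.73603024  38.30142709 174.43798578] [-0.51766113  0.63524674 -2.84443905] 24.854823742563354
```

View pics/c4.png

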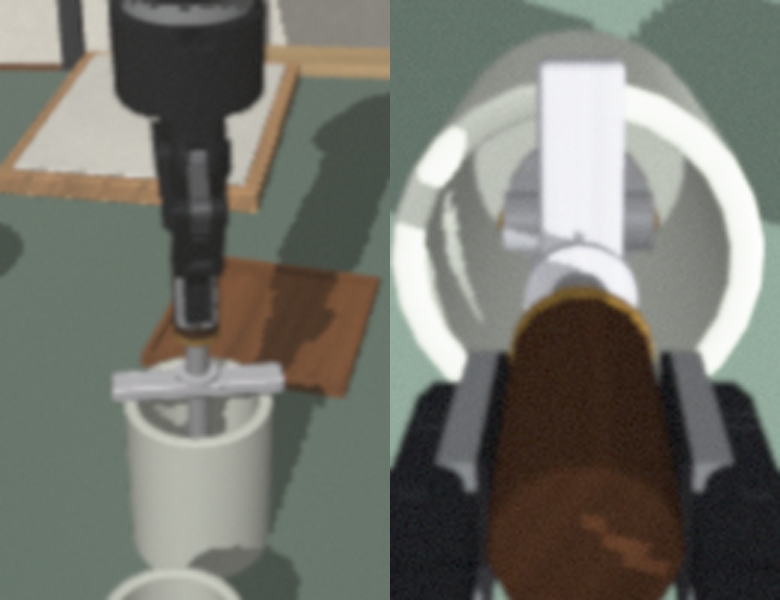

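Call:
{"name": "drive_tool", "arguments": {
  "targets": [0,0,-4,0,0,0,-4,0,0,0,-4,0,0,0,-4,0,0,0,-4,0,0,0,0,0],
  "newtons": 70
}}

```text
time_s: 7.5
tcp_pos: [523.1, 38.2, 153.8]
tool_rot: [-0.272, 3.129, 0.0]
contact_force: [1.7, -0.8, -0.5]
width: 0.288
```

Call:
{"name": "drive_tool", "arguments": {
  "targets": [0,0,-3,0,0,0,-3,0,0,0,-3,0,0,0,-2,0,0,0,0,0]
}}

```text
time_s: 7.92
tcp_pos: [523.1, 38.1, 143.3]
tool_rot: [-0.271, 3.129, -0.0]
contact_force: [1.1, -1.1, 1.9]
width: 0.29
```

Call:
{"name": "drive_tool", "arguments": {
  "targets": [0,0,-2,0,0,0,-1,0,0,0,0,0]
}}

```text
time_s: 8.17
tcp_pos: [523.1, 38.1, 140.5]
tool_rot: [-0.271, 3.129, -0.0]
contact_force: [1.4, -0.8, 3.0]
width: 0.285
```

Call:
{"name": "drive_tool", "arguments": {
  "targets": [0,0,-1,0,0,0,-1,0,0,0,0,0]
}}

```text
time_s: 8.42
tcp_pos: [523.2, 38.1, 138.9]
tool_rot: [-0.271, 3.128, -0.001]
contact_force: [0.9, -2.0, 8.0]
width: 0.289
```

Call:
{"name": "drive_tool", "arguments": {
  "targets": [0,0,-1,0,0,0,0,0]
}}

```text
time_s: 8.58
tcp_pos: [523.2, 38.1, 138.8]
tool_rot: [-0.271, 3.128, -0.001]
contact_force: [-1.6, -1.4, 15.2]
width: 0.288
```

Call:
{"name": "drive_tool", "arguments": {
  "targets": [0,0,-1,0,0,0,0,0]
}}

```text
time_s: 8.75
tcp_pos: [523.3, 38.1, 138.6]
tool_rot: [-0.271, 3.127, -0.002]
contact_force: [-2.0, -1.8, 23.2]
width: 0.288
```

```bash
python3 - <<'E'
from h import *
s=env.get_state();print(s['tcp_pos'],s['contact_force'],s['width']*85.4)
a,c=save("side","s5.png"); b,_=save("wrist","w5.png")
A=cv2.resize(a[90:290,200:330,::-1],None,fx=3,fy=3,interpolation=cv2.INTER_CUBIC)
B=cv2.resize(b[140:340,220:350,::-1],None,fx=3,fy=3,interpolation=cv2.INTER_CUBIC)
cv2.imwrite("pics/c5.png",cv2.hconcat([A,B]))
E
```

```text
[523.30852944  38.06904367 138.58418411] [-1.97427846 -1.84089732 23.24728302] 24.635676142557017
```

View pics/c5.png

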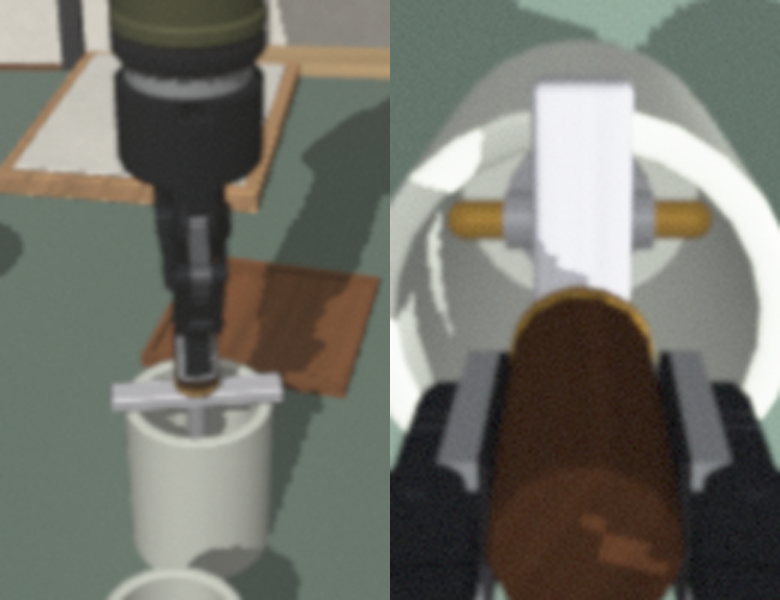

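Call:
{"name": "drive_tool", "arguments": {
  "targets": [0,0,3,0,0,0,3,0,0,0,4,0,0,0,4,0,0,0,4,0,0,0,4,0,0,0,4,0,0,0,4,0]
}}

```text
time_s: 9.52
tcp_pos: [521.7, 38.3, 166.3]
tool_rot: [0.272, -3.128, -0.0]
contact_force: [1.5, -1.1, -3.2]
width: 0.286
```

Call:
{"name": "drive_tool", "arguments": {
  "targets": [0,0,4,0,0,0,4,0,0,0,4,0,0,0,4,0,0,0,4,0,0,0,4,0,0,0,0,0]
}}

```text
time_s: 10.1
tcp_pos: [523.0, 38.5, 191.2]
tool_rot: [-0.272, 3.129, 0.001]
contact_force: [0.6, 0.4, -2.7]
width: 0.288
```

```bash
python3 - <<'E'
from h import *
s=env.get_state();print(s['tcp_pos'],s['contact_force'],s['width']*85.4)
a,c=save("side","s6.png"); b,_=save("wrist","w6.png")
A=cv2.resize(a[90:290,200:330,::-1],None,fx=3,fy=3,interpolation=cv2.INTER_CUBIC)
B=cv2.resize(b[140:340,220:350,::-1],None,fx=3,fy=3,interpolation=cv2.INTER_CUBIC)
cv2.imwrite("pics/c6.png",cv2.hconcat([A,B]))
E
```

```text
[522.96885655  38.49688431 191.15737105] [ 0.55304629  0.35960185 -2.67403291] 24.59427672469373
```

View pics/c6.png

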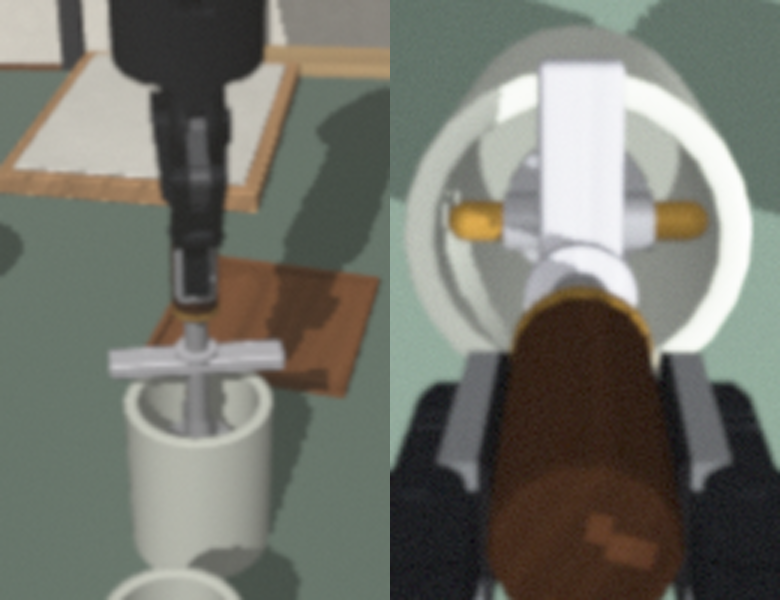

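Call:
{"name": "drive_tool", "arguments": {
  "targets": [0,0,6,0,0,0,8,0,0,0,10,0,0,0,12,0,0,0,14,0,0,0,14,0,0,0,12,0,0,0,6,0]
}}

```text
time_s: 10.87
tcp_pos: [523.5, 38.6, 274.7]
tool_rot: [-0.271, 3.126, 0.001]
contact_force: [0.0, 0.5, -2.6]
width: 0.291
```

Call:
{"name": "drive_tool", "arguments": {
  "targets": [0,-8,0,0,-1,-15,0,0,-2,-22,0,0,-3,-27,0,0,-3,-27,0,0,-3,-27,0,0,-3,-27,0,0,-3,-27,0,0]
}}

```text
time_s: 11.53
tcp_pos: [503.4, -143.8, 271.7]
tool_rot: [0.271, -3.128, 0.0]
contact_force: [0.8, 0.3, -3.6]
width: 0.286
```

Call:
{"name": "drive_tool", "arguments": {
  "targets": [-3,-25,0,0,-2,-20,0,0,-1,-14,0,0,-1,-8,0,0,0,0,0,0,0,0,0,0]
}}

```text
time_s: 12.03
tcp_pos: [497.2, -208.3, 272.0]
tool_rot: [0.271, -3.129, -0.002]
contact_force: [0.1, 0.4, -3.9]
width: 0.286
```

```bash
python3 - <<'E'
from h import *
s=env.get_state();print(s['tcp_pos'],s['contact_force'],s['width']*85.4)
a,c=save("side","s7.png"); b,_=save("wrist","w7.png")
A=cv2.resize(a[70:290,200:330,::-1],None,fx=2.7,fy=2.7,interpolation=cv2.INTER_CUBIC)
B=cv2.resize(b[120:340,210:370,::-1],None,fx=2.7,fy=2.7,interpolation=cv2.INTER_CUBIC)
cv2.imwrite("pics/c7.png",cv2.hconcat([A,B]))
E
```

```text
[ 497.19909587 -208.3344959   271.95118247] [ 0.08152966  0.43024    -3.93482759] 24.43358117736645
```

View pics/c7.png

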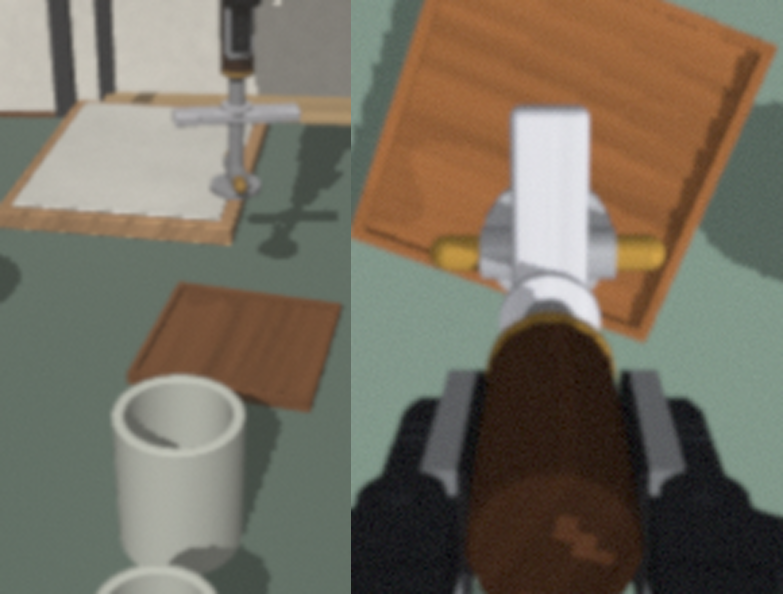

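Call:
{"name": "drive_tool", "arguments": {
  "targets": [0,0,-10,0,0,0,-20,0,0,0,-25,0,0,0,-25,0,0,0,-25,0,0,0,-20,0,0,0,-10,0,0,0,-5,0]
}}

```text
time_s: 12.8
tcp_pos: [496.8, -207.5, 130.5]
tool_rot: [0.274, -3.127, -0.003]
contact_force: [0.9, 0.7, -2.8]
width: 0.283
```

Call:
{"name": "drive_tool", "arguments": {
  "targets": [0,0,-4,0,0,0,-2,0,0,0,-1,0,0,0,0,0]
}}

```text
time_s: 13.13
tcp_pos: [498.1, -208.9, 126.0]
tool_rot: [-0.271, 3.128, -0.001]
contact_force: [-0.1, -0.3, -2.6]
width: 0.282
```

Call:
{"name": "drive_tool", "arguments": {
  "targets": [0,0,-1,0,0,0,-1,0,0,0,0,0]
}}

```text
time_s: 13.38
tcp_pos: [497.6, -208.9, 123.5]
tool_rot: [-0.271, 3.129, -0.0]
contact_force: [0.1, 0.8, -3.8]
width: 0.287
```

Call:
{"name": "drive_tool", "arguments": {
  "targets": [0,0,-1,0,0,0,0,0]
}}

```text
time_s: 13.55
tcp_pos: [498.0, -209.0, 123.2]
tool_rot: [-0.271, 3.129, -0.001]
contact_force: [-0.6, -0.4, 5.2]
width: 0.289
```

Call:
{"name": "drive_tool", "arguments": {
  "targets": [0,0,-1,0,0,0,0,0]
}}

```text
time_s: 13.72
tcp_pos: [498.3, -209.1, 123.2]
tool_rot: [-0.271, 3.128, -0.002]
contact_force: [-2.0, 0.4, 12.3]
width: 0.285
```

Call:
{"name": "drive_tool", "arguments": {
  "targets": [0,0,-0.5,0,0,0,0,0]
}}

```text
time_s: 13.88
tcp_pos: [498.4, -209.1, 123.1]
tool_rot: [-0.271, 3.128, -0.003]
contact_force: [-3.7, 1.1, 16.5]
width: 0.285
```

Call:
{"name": "drive_tool", "arguments": {
  "targets": [0,0,1.5,0,0,0,0,0],
  "newtons": 30
}}

```text
time_s: 14.05
tcp_pos: [498.2, -209.0, 123.2]
tool_rot: [-0.271, 3.128, -0.001]
contact_force: [-0.4, -1.6, 6.3]
width: 0.288
```

Call:
{"name": "drive_tool", "arguments": {
  "targets": [0,0,0,0,0,0,0,0,0,0,0,0],
  "jaw": 32
}}

```text
time_s: 14.3
tcp_pos: [497.7, -208.7, 122.2]
tool_rot: [-0.272, 3.13, 0.0]
contact_force: [0.8, 0.6, -0.3]
width: 0.374
```

Call:
{"name": "drive_tool", "arguments": {
  "targets": [0,0,0,0,0,0,0,0,0,0,0,0,0,0,0,0,0,0,0,0,0,0,0,0],
  "jaw": 65
}}

```text
time_s: 14.8
tcp_pos: [497.6, -208.7, 122.3]
tool_rot: [0.272, -3.13, -0.0]
contact_force: [-0.6, 0.7, -0.9]
width: 0.762
```

Call:
{"name": "drive_tool", "arguments": {
  "targets": [0,0,5,0,0,0,10,0,0,0,20,0,0,0,25,0,0,0,25,0,0,0,25,0,0,0,20,0,0,0,15,0]
}}

```text
time_s: 15.47
tcp_pos: [498.2, -208.8, 270.5]
tool_rot: [-0.271, 3.127, -0.002]
contact_force: [0.2, -0.4, -0.0]
width: 0.757
```

Call:
{"name": "drive_tool", "arguments": {
  "targets": [-5,20,10,0,-10,30,5,0,-10,35,0,0,-10,35,0,0,-10,35,0,0,-10,35,0,0,-10,25,0,0,0,0,0,0]
}}

```text
time_s: 16.13
tcp_pos: [430.6, 12.2, 283.7]
tool_rot: [-0.287, 3.128, 0.004]
contact_force: [-0.5, 0.8, -0.4]
width: 0.76
```

Call:
{"name": "drive_tool", "arguments": {
  "targets": [-10,35,0,0,-10,35,0,0,-10,35,0,0,0,35,0,0,0,35,0,0,0,35,0,0,0,25,0,0,0,0,0,0]
}}

```text
time_s: 16.8
tcp_pos: [402.2, 248.0, 283.7]
tool_rot: [-0.284, 3.126, 0.01]
contact_force: [0.4, 0.7, -0.3]
width: 0.762
```

```bash
python3 - <<'E'
from h import *
s=env.get_state();print(s['tcp_pos'],s['contact_force'],s['width']*85.4)
a,c=save("side","s8.png"); b,_=save("top","t8.png")
A=cv2.resize(a[90:290,200:330,::-1],None,fx=2.8,fy=2.8,interpolation=cv2.INTER_CUBIC)
B=cv2.resize(b[180:320,200:440,::-1],None,fx=1.8,fy=1.8,interpolation=cv2.INTER_CUBIC)
C=cv2.resize(b[190:300,320:425,::-1],None,fx=2.7,fy=2.7,interpolation=cv2.INTER_CUBIC)
o=np.zeros((560,800,3),np.uint8);o[:,:364]=A; o[:252,366:366+432]=B;o[255:255+297,366:366+C.shape[1]]=C;cv2.imwrite("pics/c8.png",o)
E
```

```text
[402.23270077 247.96900094 283.68424865] [ 0.36268455  0.72523594 -0.26095393] 65.07593944421707
```

View pics/c8.png

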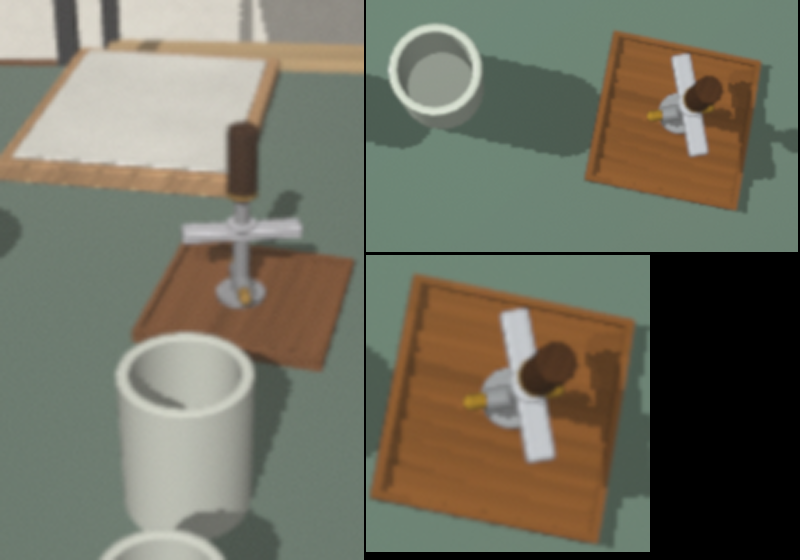

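```bash
python3 - <<'E'
from h import *
t=cv2.imread("pics/t8.png")
m=((t.min(2)>175)*255).astype(np.uint8); m2=np.zeros_like(m); m2[185:262,205:272]=m[185:262,205:272]
for c in cv2.findContours(m2,cv2.RETR_CCOMP,cv2.CHAIN_APPROX_NONE)[0]:
    if len(c)>30: print(atz("top",cv2.fitEllipse(c)[0],110))
T=lambda u,v:((u-366+.5)/2.7-.5+320,(v-255+.5)/2.7-.5+190)
a,b=[atz("top",T(*p),22) for p in((464,403),(564,391))]; print(a,b,np.linalg.norm(a-b))
print(env.get_state()['time_s']); env.finish_job()
E
```

```text
[520.63732624  36.7660248  110.        ]
[520.9806957   37.29523902 110.        ]
[ 490.94750512 -176.40290522   22.        ] [ 500.21861733 -246.10140197   22.        ] 70.31240267968919
16.9
the job is handed in; nothing more can be done
```

I set the gauge in the wider pot, drew it out with the feelers still out, and stood it upright back on its tray. The job is handed in, at about 17 s of the 56 s allowed.

- **Push:** The handle went down to a hard stop about 28 mm after the crossbar should have met the rim. The wrist force rose to about 23 N there, and the picture showed the handle against the bar.
- **Feelers:** In the last top view I measured about 70 mm between the tips, against about 71 mm expected. The far tip is partly hidden by the handle in that view. A rougher check by scaling in the wrist picture, just after drawing out, gave about 73 mm.
- **Pot:** It stands upright, and its rim centre is within 0.2 mm of where I found it.
- **Gauge on the tray:** It is standing upright with the gripper clear of it. I set it down about 7 mm nearer the tray's centre than where it first stood.

No check failed. The only disagreement was 1–3 mm between the camera and arm readings of where the gauge was, before I lowered it into the pot. I corrected for it, and the wrist picture then showed the gauge centred.

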